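# Find the turntable spindle's flats by feel and hold the disc hub on them

## Robot

A 6-joint arm with a two-finger parallel gripper is mounted at the origin on the work surface. World frame = base frame: x ahead of the robot, y to its left, z up, the work surface at z = 0. Lengths are in m, angles in degrees, forces in N, time in s.
With the tool pointing down it reaches from about 0.4 to 0.825 m from the base axis. Payload 7 kg.
Tool frame: the origin (TCP) lies midway between the tips of the shut fingers; the grasp point (between the pads) lies 19 mm behind it; z points along the fingers, y is the direction in which the jaws open and shut (so a half turn about z gives the same grasp; the last joint's range is limited). The gripper opens to 88 mm and grips with 3 to 60 N. Pads are 19 mm wide; open, the fingers measure 130 mm over their backs; the gripper's body (78 mm by 193 mm) begins 47 mm behind the grasp point.
Start: joints at [-60.785, 20.546, 0.682, 0, -70.136, -16.507], TCP at [0.148, -0.658, 0.197] pointing down, gripper open.
Joint ranges: [-176.03, 176.03], [-82.01, 121.73], [-58.28, 71.71], [-173.87, 95.51], [-174.79, -0.11], [-173.66, 173.66]. Speed limits (degrees/s): [136.94, 136.94, 172.46, 180, 180, 180].

## Interface

Orientations are given as a 3x3 rotation matrix whose columns are the frame's x, y, z axes.
In Python, from rig import robot gives the robot as it stands. Calls block until the motion is done:
- robot.goto(position, orientation): joint-space move of the TCP to a pose.
- robot.servo_line(position, ori=None, speed=0.15): straight line of the TCP; ori=None keeps the orientation; speed is the mean speed in m/s.
- robot.movej(angles): joint-space move.
- robot.move_gripper(opening): opening from 0.0 (shut) to 1.0 (fully open); the grip force is fixed at half the most; returns when the fingers have stopped.
- robot.dwell(seconds).
- robot.ik(position, orientation): joint angles nearest the present ones, or None.
- robot.grab_frame(name): name is "scene" or "top" or "wrist"; returns (picture, depth): 384x512x3 uint8, red, green, blue; 384x512 float32, m along the optical axis (not along the pixel's ray), 0 where there is no reading.
- robot.camera_info(name): a dict with "vfov" (degrees; the focal length in pixels is half the picture's height over the tangent of half this angle, whatever the lens; pixels are square), "cx", "cy" (the principal point, pixels), "view" (4x4, takes a point from world to camera coordinates); the wrist camera has in their place "T_tool_cam" (4x4, takes a point from camera to tool coordinates, whose origin is the TCP and whose axes are the flange's). Camera axes: x right, y down, z forward; pixel columns grow to the right and rows downward; lengths in m; the calibration is good to about 2 mm. A picture is of the moment at which its call begins: read the wrist's pose just before it. camera_info takes no time and is no camera call.
A pose or a line that the arm cannot do raises robot.Unreachable and nothing moves.
- robot.job_done(): hands the job in, once; it reports no verdict.
Readings, each from a call of its own:
- robot.read_t(): time.
- robot.read_qpos(): joint angles.
- robot.read_qvel(): joint speeds.
- robot.read_effort(): joint torques, N m.
- robot.read_position(): TCP position.
- robot.read_tcp_rot(): TCP orientation.
- robot.read_force(): force on the tool from outside, world axes, zero at the start.
- robot.read_ft_torque(): the same for the moment, N m.
- robot.read_grip_width(): opening from 0.0 (shut) to 1.0 (fully open).
Only numpy, scipy, OpenCV 4.12 (cv2) and the standard library are available. Lean on these libraries where they do the work, as an engineer would, in place of code of your own. Each camera call takes 0.05 s, during which the arm holds its last target.

## Task

The bonsai turntable stands without its wooden disc: turn its bare spindle between the fingers until they lie on its two set-screw flats and one flat faces squarely to the side of the base plate where the blue T-handled hex key lies (the potted seedling blocks the other side). Then slide the flanged hub, boss upwards and without forcing it, over the spindle with its set screw on that flat, pointing to the key's side, and finish while still holding the hub in the gripper there, its top flush with the end of the spindle, so that I can tighten the screw. Leave everything else on the bench where it is.

Things in the scene. Friction and masses are not known exactly. Their poses are not given: they have to be found in the camera images.
- turntable: bonsai turntable without its disc, fixed to the bench: green square plate 170 x 170 x 12 mm, round green bearing housing about 65 mm wide, black brake knob 70 mm out at +x. Key and pot stand off the plate's +y and -y edges, one each. On top a steel ring 52 mm across, 64 mm above the bench, from which the upright spindle rises. Origin: plate's underside on the spindle's axis; x, y along its edges
- spindle_end (a point): upper end of the steel spindle, on its axis, 120 mm above the bench; the point does not turn with it. Spindle 20 mm in diameter, its end chamfered 3 mm. It is oiled (friction about 0.06) and turns endlessly either way against about 0.03 N m
- flats (a point): on the spindle's axis 97 mm above the bench, mid-height of its two opposite set-screw flats, 14 mm apart and 14 mm wide, 75 mm above the bench up to the end. The point does not turn: where the flats face at the start is untold, 0.5 rad or more off +y and -y of the plate. Fingers read 18 to 20 mm across the round, 14 mm on the flats; closed with 15 N within 0.4 rad of them, they turn it to lie flat
- hub: loose aluminium hub, 0.14 to 0.28 kg, lying boss up on the bench: flange 70 mm across, 8 mm thick; above it the boss, 38 mm across, up to 34 mm; 21.5 mm round bore right through. Origin: centre of the flange's underside, z up, x towards its set screw. On the spindle nothing stops it at the flush height: let go, it slides 22 mm further down to the ring
- hub_top (a point): centre of the hub's top, 34 mm above its underside, on its axis
- screw (a point): outer end of the hub's dark 10 mm set screw, which stands 8 mm out of the boss at the hub's +x, 27 mm from its axis, 21 mm above its underside. Inside, its 6 mm point reaches 2 mm into the bore (8.5 mm from the axis), so the hub slides onto the spindle only with the screw over a flat (either one, within about 0.4 rad)
- key: T-handled hex key lying on the bench, blue handle 90 mm long and 18 mm thick across a dark 130 mm blade; about 210 mm from the spindle, off the +y or the -y edge of the base plate; origin near the middle of its length. Leave it alone
- pot: black nursery pot with a seedling, 94 mm across, pot 75 mm and plant about 135 mm high; off the edge opposite to the key, about 210 mm from the spindle; origin centre of the underside. Leave it alone
- shears: dark steel bonsai shears about 200 mm long, lying; origin at their pivot. Leave them alone
- brush: teal bench brush 170 mm long, lying; origin near its middle. Leave it alone
- rake: small root rake with a wooden handle, 205 mm long, lying; origin near its middle. Leave it alone
- tin: grey jar with a yellow cap, 58 mm across, 55 mm high; origin centre of the underside. Leave it alone
Mind the look-alikes: they are no part of the job. Of the things like the hub, leave any that is pink or yellow; of the rest the larger one is meant.

How it is judged:
By the outcome, as a careful person would: the job done as asked, in the order asked, and still so for the second after the job is handed in, while the arm keeps its last pose, push and grip.
It also fails if it takes over 64 s, if anything falls off the work surface, if the arm or the gripper's body presses on something with over 40 N, if the wrist force passes 120 N, or if a joint passes its speed limit or range.

## Working session

There is one attempt and no reset: what is moved stays moved. The work goes in short steps, each a Python script; the robot and the scene stay as the last script left them, time stands still between calls to the robot, and variables do not carry over. Pictures are saved under pics/ and viewed, and the job is handed in when it is done.

```bash
ls; mkdir -p pics
python3 - <<'E'
from rig import robot
import cv2,numpy as np
for n in("scene","top"):
    im,d=robot.grab_frame(n); np.savez(f"{n}0.npz",im=im,d=d)
    cv2.imwrite(f"pics/{n}0.png",cv2.resize(im[:,:,::-1],(800,600),interpolation=cv2.INTER_CUBIC))
    print(n,robot.camera_info(n))
print(robot.camera_info("wrist"),robot.read_t())
E
```

```text
pics
scene {'vfov': 52.38245472392104, 'cx': 254.27821064736617, 'cy': 195.77614967157197, 'view': array([[ 0.54874154,  0.83575961, -0.01971289, -0.28629583],
       [ 0.5563247 , -0.3826685 , -0.73760941, -0.2216841 ],
       [-0.62400766,  0.39379016, -0.67493982,  1.47873278],
       [ 0.        ,  0.        ,  0.        ,  1.        ]])}
top {'vfov': 45.01729308573366, 'cx': 256.1445993461506, 'cy': 184.5305250395208, 'view': array([[ 0.02784919, -0.99937838,  0.02161665, -0.02641766],
       [-0.98409625, -0.03120586, -0.17487357,  0.55514084],
       [ 0.17543943, -0.01640278, -0.98435357,  1.19390136],
       [ 0.        ,  0.        ,  0.        ,  1.        ]])}
{'vfov': 66.92419988351641, 'cx': 257.96341964252025, 'cy': 192.43979104039713, 'T_tool_cam': array([[ 1.55877695e-03, -9.54173570e-01, -2.99249675e-01,
         8.19405397e-02],
       [ 9.99997823e-01,  1.90240351e-03, -8.56975348e-04,
        -8.50300150e-04],
       [ 1.38699686e-03, -2.99247688e-01,  9.54174459e-01,
        -1.87951186e-01],
       [ 0.00000000e+00,  0.00000000e+00,  0.00000000e+00,
         1.00000000e+00]])} 0.1
```

View pics/scene0.png

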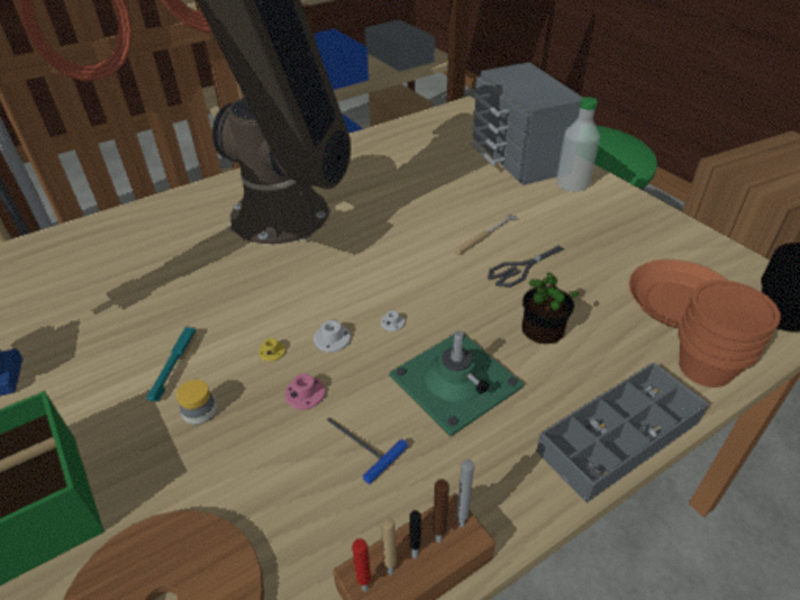

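View pics/top0.png

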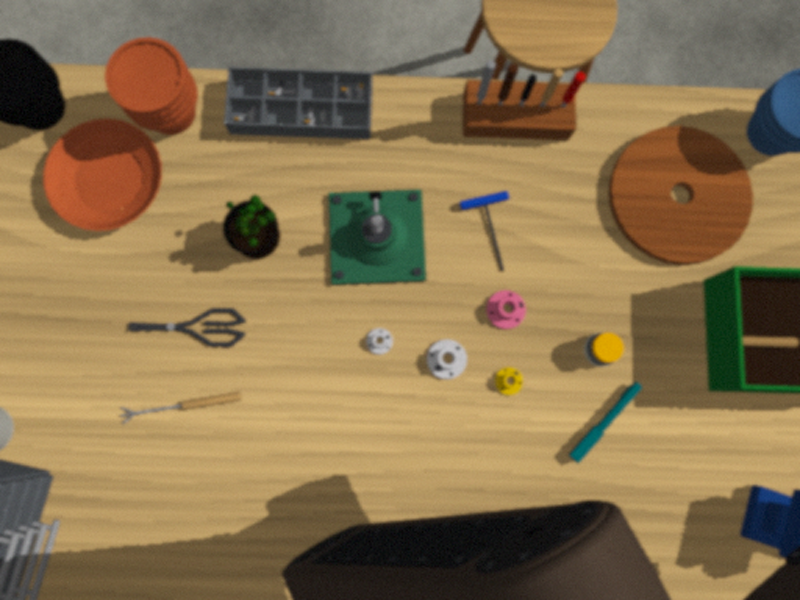

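Both views show four hub-like things. In the top picture (800x600) they are a large light one at (447,358), a small light one at (379,341), pink at (506,310) and yellow at (509,381). By the description it's the large light one. The key is at (487,225), to the right of the turntable at (377,235), and the pot is at (252,228), to its left. Next I'll check close crops and measure.

```bash
cat > h.py <<'E'
import numpy as np,cv2
from rig import robot
def inv_info(n):
    c=robot.camera_info(n); f=192/np.tan(np.radians(c['vfov']/2)); return c,f
def ray_z(n,u,v,z,Tw=None):
    "pixel -> world point at height z"
    c,f=inv_info(n)
    M=np.linalg.inv(c['view']) if Tw is None else Tw@c['T_tool_cam']
    d=M[:3,:3]@np.array([(u-c['cx'])/f,(v-c['cy'])/f,1.]); o=M[:3,3]
    return o+d*(z-o[2])/d[2]
def cloud(n,d,Tw=None):
    c,f=inv_info(n)
    M=np.linalg.inv(c['view']) if Tw is None else Tw@c['T_tool_cam']
    v,u=np.mgrid[:384,:512]
    P=np.stack([(u-c['cx'])/f*d,(v-c['cy'])/f*d,d],-1)
    return P@M[:3,:3].T+M[:3,3]
def Ttool():
    T=np.eye(4);T[:3,:3]=robot.read_tcp_rot();T[:3,3]=robot.read_position();return T
def proj(n,p,Tw=None):
    c,f=inv_info(n)
    V=c['view'] if Tw is None else np.linalg.inv(Tw@c['T_tool_cam'])
    q=V[:3,:3]@p+V[:3,3]; return c['cx']+f*q[0]/q[2],c['cy']+f*q[1]/q[2]
def Rdown(a):
    "tool z down, tool y (jaw axis) at angle a (deg) from world x"
    a=np.radians(a); y=np.array([np.cos(a),np.sin(a),0]); z=np.array([0,0,-1.]); return np.stack([np.cross(y,z),y,z],1)
def crop(im,x0,y0,w,h,s,name):
    cv2.imwrite(name,cv2.resize(im[y0:y0+h,x0:x0+w,::-1],None,fx=s,fy=s,interpolation=cv2.INTER_CUBIC))
E
python3 - <<'E'
from h import *
k=.64
for nm,u,v,z in [("hub top",447,358,.034),("small",379,341,.02),("spindle",376,196,.12),("ring",377,228,.064),("key",487,225,.01),("pot",252,228,.075),("knob",376,200,.03)]:
    print(nm,ray_z("top",u*k,v*k,z).round(4))
for u,v in [(330,193),(421,191),(425,282),(332,284)]: print("corner",ray_z("top",u*k,v*k,.012).round(4))
d=np.load("top0.npz");crop(d['im'],200,110,140,140,5,"pics/c1.png")
d=np.load("scene0.npz");crop(d['im'],180,190,160,110,5,"pics/c2.png")
R=robot.read_tcp_rot();print(R.round(3))
E
```

```text
hub top [ 0.4399 -0.0936  0.034 ]
small [0.467  0.0239 0.02  ]
spindle [0.6968 0.0357 0.12  ]
ring [0.6572 0.0333 0.064 ]
key [ 0.6837 -0.1639  0.01  ]
pot [0.6471 0.2451 0.075 ]
knob [0.7175 0.0374 0.03  ]
corner [0.7333 0.1213 0.012 ]
corner [ 0.7427 -0.0432  0.012 ]
corner [ 0.5751 -0.0541  0.012 ]
corner [0.5663 0.1103 0.012 ]
[[-0.976 -0.22  -0.   ]
 [-0.22   0.976  0.001]
 [ 0.     0.001 -1.   ]]
```

View pics/c1.png

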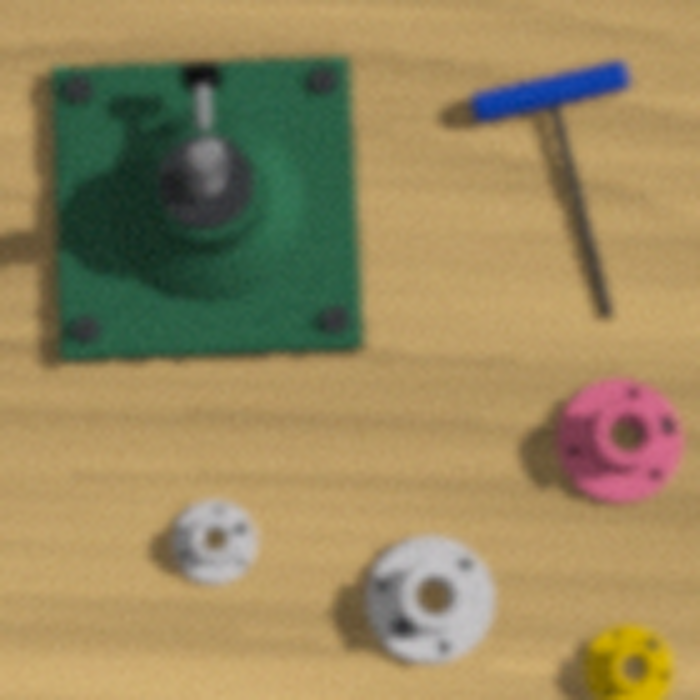

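View pics/c2.png

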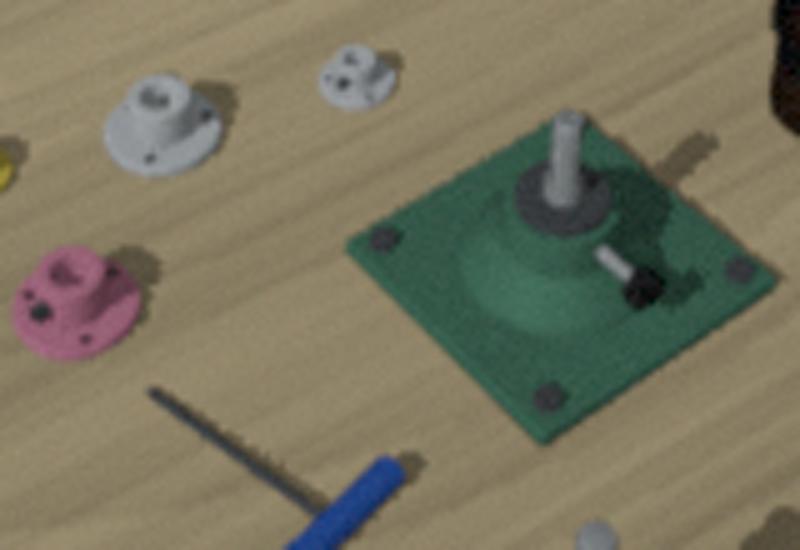

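Run:
```python
from h import *
print("spindle top",ray_z("top",241.4,139.5,.12).round(4))
t=robot.read_t()
robot.goto([.653,.034,.20],Rdown(93.5))
T=Ttool();im,d=robot.grab_frame("wrist");np.savez("w1.npz",im=im,d=d,T=T)
print(robot.read_t()-t,robot.read_qpos(),T.round(4)); print(proj("wrist",np.array([.654,.034,.12]),T))
cv2.imwrite("pics/w1.png",cv2.resize(im[:,:,::-1],(800,600),interpolation=cv2.INTER_CUBIC))
```

```text
spindle top [0.6594 0.0325 0.12  ]
3.0583 [ 1.99717653e+01  1.84606480e+01 -1.91096629e+00  2.02595334e-03
 -6.96289847e+01 -1.06530483e+02] [[-0.9982 -0.0601  0.      0.653 ]
 [-0.0601  0.9982 -0.      0.0332]
 [-0.     -0.     -1.      0.2   ]
 [ 0.      0.      0.      1.    ]]
(np.float64(259.9163913438883), np.float64(191.15516874883212))
```

View pics/w1.png

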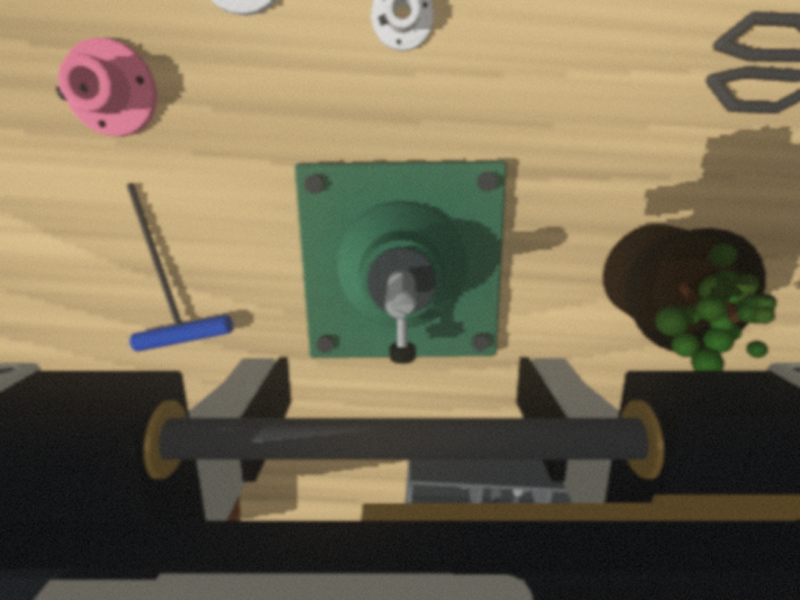

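The wrist view shows the spindle end at about (400,300) of 800x600. The key is on the left (-y side), the pot on the right, and the green plate is square in view. I'll zoom in on the spindle.

Run:
```python
from h import *
d=np.load("w1.npz");crop(d['im'],225,140,64,72,10,"pics/w1c.png")
crop(d['im'],180,90,160,150,5,"pics/w1d.png")
```

```text
(no output)
```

View pics/w1c.png

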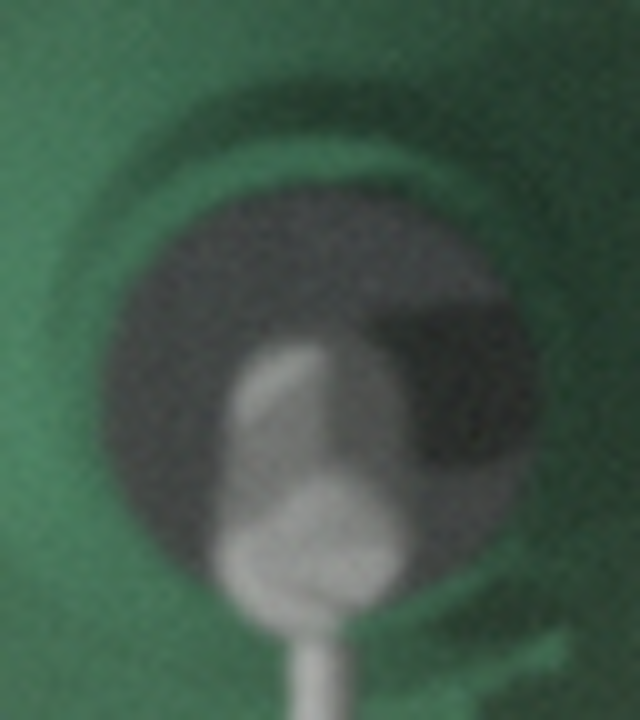

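View pics/w1d.png

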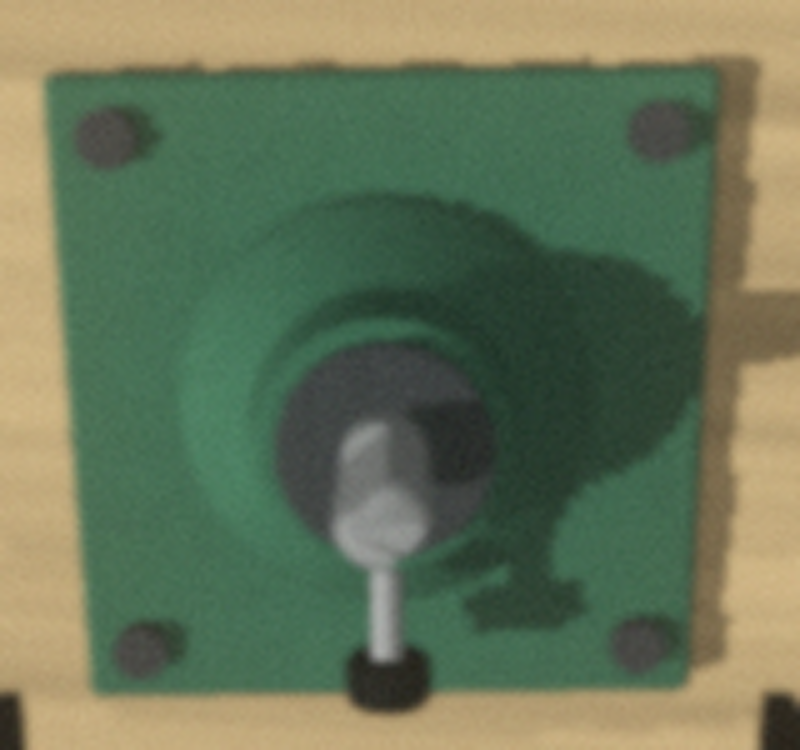

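Run:
```python
from h import *
T=np.load("w1.npz")['T']
print(ray_z("wrist",255.8,193.6,.117,T))
c=[ray_z("wrist",180+(x+.5)/5-.5,90+(y+.5)/5-.5,.012,T)[:2] for x,y in [(48,73),(718,68),(687,687),(95,692)]]
print(np.array(c).round(4),np.mean(c,0))
a=lambda p:np.degrees(np.arctan2(p[1],p[0]))
print(a(c[3]-c[0]),a(c[2]-c[1]),a(c[1]-c[0])-90,a(c[2]-c[3])-90)
```

```text
[0.65767457 0.03021151 0.117     ]
[[ 0.5802 -0.058 ]
 [ 0.5688  0.1075]
 [ 0.735   0.1203]
 [ 0.747  -0.0462]] [0.65774165 0.03090513]
4.020042234670345 4.3868109770192465 3.9448538083154148 4.10001734000403
```

Run:
```python
from h import *
t=robot.read_t()
P=[.6577,.0306]
robot.goto(P+[.15],Rdown(41)); print(robot.read_t()-t,robot.read_force().round(2))
im,d=robot.grab_frame("wrist");cv2.imwrite("pics/w2.png",cv2.resize(im[:,:,::-1],(800,600),interpolation=cv2.INTER_CUBIC))
np.savez("w2.npz",im=im,d=d,T=Ttool())
```

```text
0.8749999999999996 [0.91 0.18 0.04]
```

View pics/w2.png

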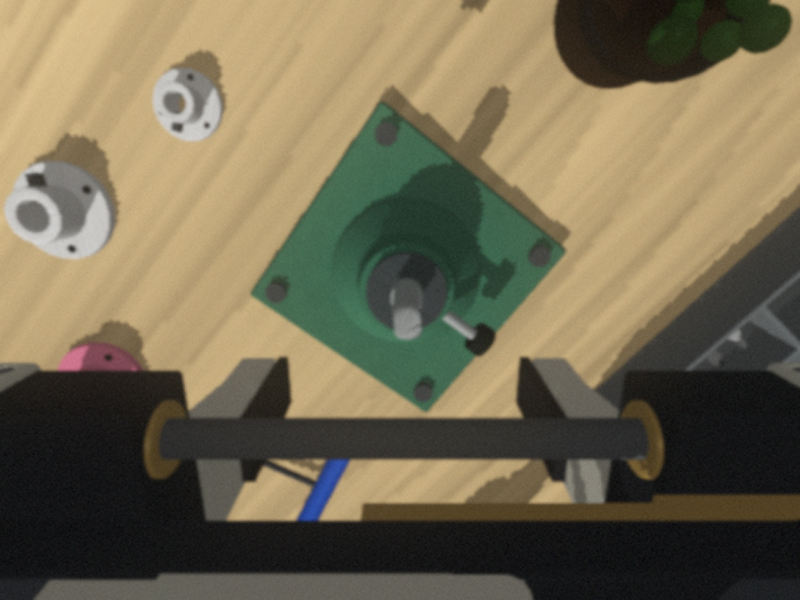

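Run:
```python
from h import *
d=np.load("w2.npz");crop(d['im'],228,155,64,66,10,"pics/w2c.png")
print(proj("wrist",np.array([.6577,.0306,.12]),d['T']))
```

```text
(np.float64(258.9535632926043), np.float64(206.5121736253378))
```

View pics/w2c.png

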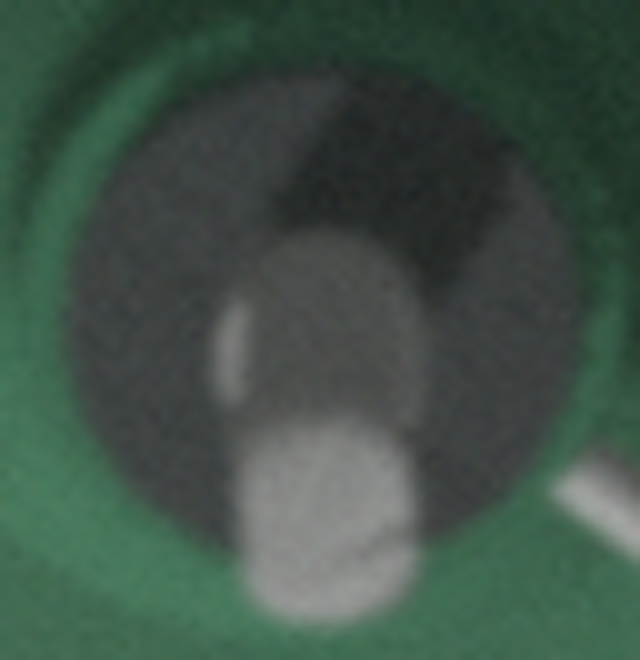

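The flats are vertical in this view, at left x≈238 and right x≈418 of the crop, so the jaws already line up with them. Next I'll descend and close.

Run:
```python
from h import *
t=robot.read_t()
robot.servo_line([.6582,.0310,.078],speed=.12)
print(robot.read_force().round(2),robot.read_ft_torque().round(3),robot.read_t()-t)
robot.move_gripper(0)
print("w",robot.read_grip_width()*88,robot.read_force().round(2),robot.read_ft_torque().round(3),robot.read_position().round(5),robot.read_t()-t)
```

```text
[0.6  0.34 0.39] [-0.111 -0.004  0.049] 0.75
w 13.576454045679954 [ 4.4   1.99 -3.45] [ 0.874 -1.558 -0.01 ] [0.65932 0.03164 0.07825] 1.8999999999999995
```

Run:
```python
from h import *
t=robot.read_t()
for a in (67,94.0):
    robot.goto([.6593,.0318,.078],Rdown(a))
    p=robot.read_position();R=robot.read_tcp_rot()
    print(a,"w",robot.read_grip_width()*88,robot.read_force().round(2),robot.read_ft_torque().round(3),p.round(5),np.degrees(np.arctan2(R[1,1],R[0,1])),robot.read_t()-t)
robot.dwell(.2)
p=robot.read_position();R=robot.read_tcp_rot()
print(a,"w",robot.read_grip_width()*88,robot.read_force().round(2),robot.read_ft_torque().round(3),p.round(5),np.degrees(np.arctan2(R[1,1],R[0,1])),robot.read_t()-t)
```

```text
67 w 13.315750138791056 [0.88 0.89 1.53] [ 0.277 -0.414  0.04 ] [0.65932 0.03176 0.07821] 66.80812926998043 0.5084
94.0 w 13.169595928701401 [1.25 0.41 1.88] [ 0.571 -0.235  0.067] [0.65931 0.03186 0.07818] 93.7238453122381 1.0334000000000003
94.0 w 13.873132205252407 [0.23 2.32 3.04] [ 0.615 -0.105 -0.024] [0.65931 0.03185 0.07816] 93.87833994765488 1.2334000000000005
```

Run:
```python
from h import *
t=robot.read_t()
robot.move_gripper(1.0)
robot.servo_line([.6591,.0319,.17],speed=.2)
T=Ttool();im,d=robot.grab_frame("wrist");np.savez("w3.npz",im=im,d=d,T=T)
print(robot.read_t()-t,proj("wrist",np.array([.6591,.0319,.12]),T),robot.read_force())
crop(im,160,80,180,140,4,"pics/w3d.png");crop(im,228,160,64,60,10,"pics/w3c.png")
```

```text
1.9333 (np.float64(259.12639108497683), np.float64(200.17789411661101)) [-0.09471611 -0.13359812 -0.12930084]
```

View pics/w3c.png

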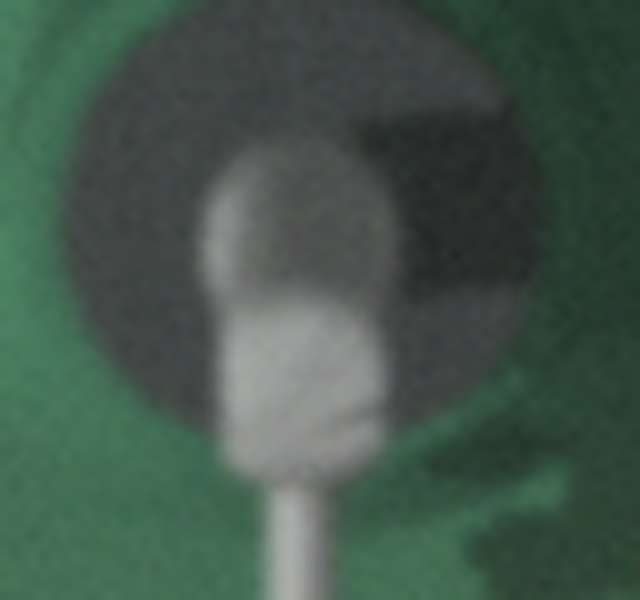

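View pics/w3d.png

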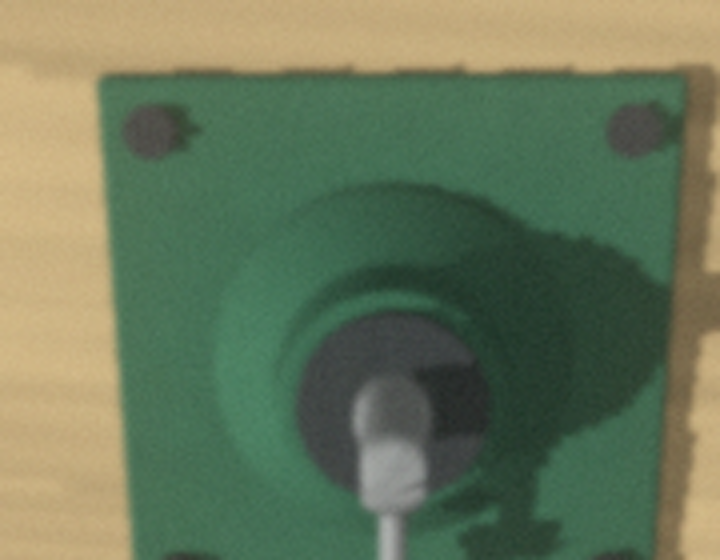

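Run:
```python
from h import *
k=.64
for u,v,z in [(506,310,.02),(509,381,.015),(379,341,.015),(447,358,.034)]: print(ray_z("top",u*k,v*k,z).round(4))
t=robot.read_t()
robot.goto([.442,-.093,.13],Rdown(41))
T=Ttool();im,d=robot.grab_frame("wrist");np.savez("w4.npz",im=im,d=d,T=T)
print(robot.read_t()-t,robot.read_t(),robot.read_qpos().round(1),T.round(4))
cv2.imwrite("pics/w4.png",cv2.resize(im[:,:,::-1],(800,600),interpolation=cv2.INTER_CUBIC))
```

```text
[ 0.5282 -0.197   0.02  ]
[ 0.4048 -0.2033  0.015 ]
[0.4675 0.0239 0.015 ]
[ 0.4399 -0.0936  0.034 ]
1.0417000000000005 10.1917 [  13.3    2.6  -31.8    0.   -55.6 -152.2] [[-6.575e-01  7.535e-01  7.000e-04  4.431e-01]
 [ 7.535e-01  6.575e-01 -2.000e-04 -9.280e-02]
 [-6.000e-04  4.000e-04 -1.000e+00  1.303e-01]
 [ 0.000e+00  0.000e+00  0.000e+00  1.000e+00]]
```

View pics/w4.png

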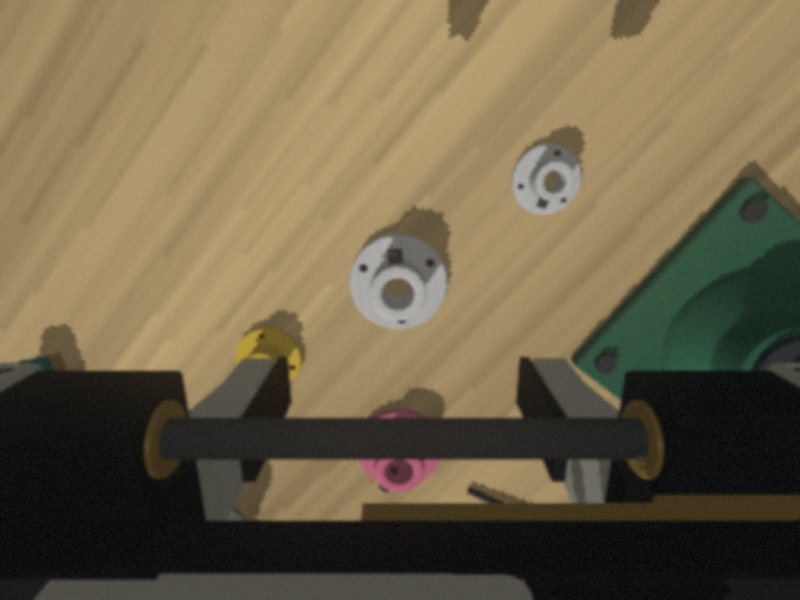

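The large hub is centred at (398,290), with its dark screw at (395,256), almost exactly along the tool's x axis. Yellow (268,355), pink (400,460) and the small light hub (547,180) are clear of it.

Run:
```python
from h import *
d=np.load("w4.npz");crop(d['im'],220,145,70,70,10,"pics/w4c.png")
```

```text
(no output)
```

View pics/w4c.png

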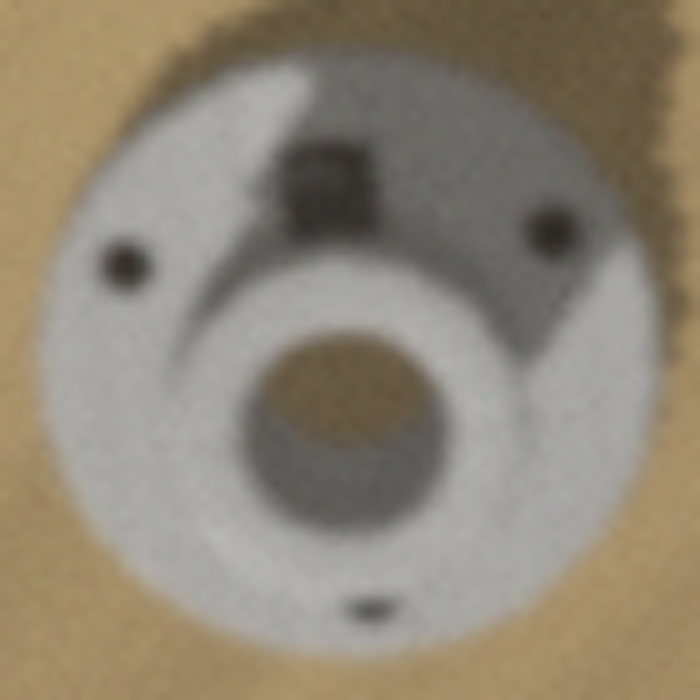

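Run:
```python
from h import *
T=np.load("w4.npz")['T']
f=lambda x,y,z:ray_z("wrist",220+(x+.5)/10-.5,145+(y+.5)/10-.5,z,T)[:2]
b=f(347,432,.034);s=f(327,145,.021);h=[f(127,267,.008),f(553,235,.008),f(370,608,.008)]
hc=np.mean(h,0);fl=(f(42,370,.004)+f(663,360,.004))/2
ang=lambda p:np.degrees(np.arctan2(p[1],p[0]))
print("bore",b,"holes centre",hc,"flange",fl)
print("screw ang",ang(s-b),np.linalg.norm(s-b),ang(f(328,190,.026)-b),[ang(q-hc) for q in h],[np.linalg.norm(q-hc) for q in h])
```

```text
bore [ 0.4419729  -0.09871493] holes centre [ 0.44259823 -0.09942875] flange [ 0.44286478 -0.09941391]
screw ang 135.69002330094108 0.027204738508239873 135.96460053985538 [np.float64(-165.08979638545526), np.float64(76.33294754595465), np.float64(-44.31247227266387)] [np.float64(0.027176963629880542), np.float64(0.027139823337644312), np.float64(0.027740338551353983)]
```

Run:
```python
from h import *
t=robot.read_t()
c=[.4441,-.0994]
robot.goto(c+[.06],Rdown(135.6)); print(robot.read_qpos().round(1),robot.read_t()-t)
robot.servo_line(c+[.005],speed=.12)
print(robot.read_position().round(4),robot.read_force().round(2))
robot.move_gripper(0.0)
print("w",robot.read_grip_width()*88,robot.read_force().round(2),robot.read_position().round(5),robot.read_t()-t)
```

```text
[ 12.3   8.  -36.8   0.  -45.2 -56.8] 1.4749999999999996
[ 0.4444 -0.0994  0.0053] [ 0.92 -0.13  0.03]
w 0.5260409444850659 [-0.16 -0.27 -0.43] [ 0.44408 -0.0994   0.00499] 3.5082999999999984
```

Run:
```python
from h import *
T=Ttool();im,d=robot.grab_frame("wrist")
cv2.imwrite("pics/w5.png",cv2.resize(im[:,:,::-1],(800,600),interpolation=cv2.INTER_CUBIC))
im,d=robot.grab_frame("scene");crop(im,150,130,180,140,4,"pics/s5.png")
```

```text
(no output)
```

View pics/w5.png

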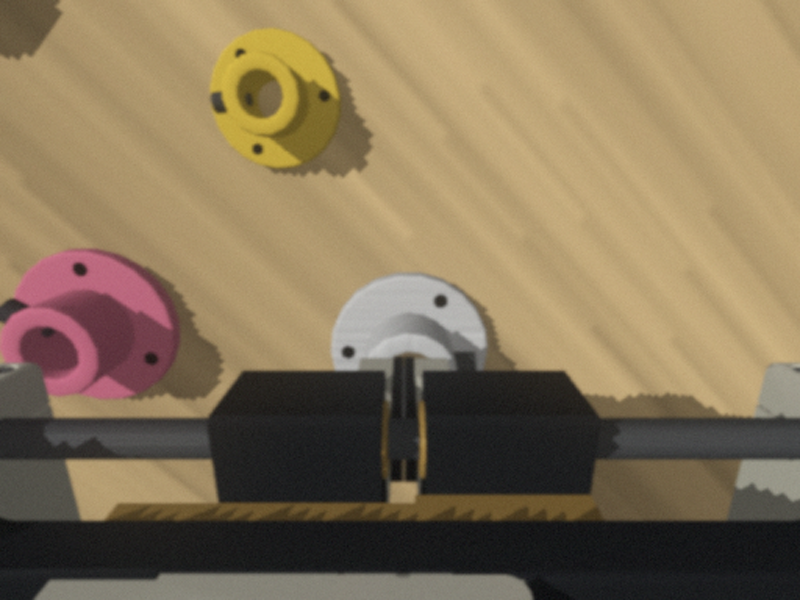

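View pics/s5.png

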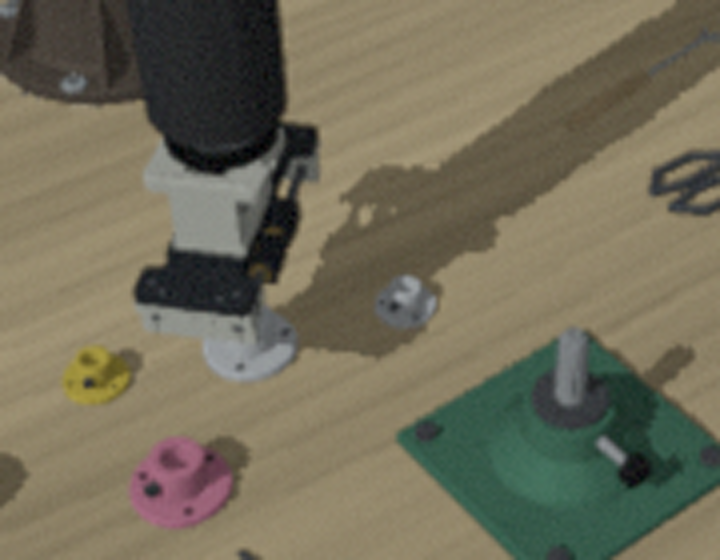

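Run:
```python
from h import *
T=Ttool();k=.64
print(T.round(4)); print("tcp px /800",np.array(proj("wrist",T[:3,3],T))/k)
for u,v in [(331,342),(488,342),(408,274)]: 
    w=ray_z("wrist",u*k,v*k,.006,T); print(w.round(4),(np.linalg.inv(T)@np.r_[w,1])[:3].round(4))
```

```text
[[-0.6996 -0.7145  0.      0.4441]
 [-0.7145  0.6996  0.     -0.0994]
 [-0.      0.     -1.      0.005 ]
 [ 0.      0.      0.      1.    ]]
tcp px /800 [404.15493596 350.64196632]
[ 0.4642 -0.1254  0.006 ] [ 0.0045 -0.0325 -0.001 ]
[ 0.4142 -0.0767  0.006 ] [ 0.0047  0.0372 -0.001 ]
[ 0.418  -0.1238  0.006 ] [ 0.0357  0.0015 -0.001 ]
```

Run:
```python
from h import *
T=Ttool();im,d=robot.grab_frame("wrist");np.savez("w6.npz",im=im,d=d,T=T)
crop(im,200,165,120,100,6,"pics/w6c.png")
C=cloud("wrist",d,T)
for v in range(170,300,6): print(v,[tuple((C[v,u]*1000).round().astype(int)) for u in (235,245,258,270,280)])
```

```text
170 [(np.int64(429), np.int64(-138), np.int64(-1)), (np.int64(424), np.int64(-133), np.int64(-1)), (np.int64(418), np.int64(-127), np.int64(0)), (np.int64(412), np.int64(-121), np.int64(0)), (np.int64(407), np.int64(-117), np.int64(1))]
176 [(np.int64(432), np.int64(-135), np.int64(-1)), (np.int64(427), np.int64(-130), np.int64(1)), (np.int64(420), np.int64(-125), np.int64(6)), (np.int64(414), np.int64(-119), np.int64(6)), (np.int64(410), np.int64(-113), np.int64(0))]
182 [(np.int64(434), np.int64(-133), np.int64(6)), (np.int64(428), np.int64(-128), np.int64(8)), (np.int64(422), np.int64(-122), np.int64(8)), (np.int64(417), np.int64(-117), np.int64(8)), (np.int64(412), np.int64(-112), np.int64(8))]
188 [(np.int64(436), np.int64(-130), np.int64(8)), (np.int64(432), np.int64(-125), np.int64(7)), (np.int64(425), np.int64(-119), np.int64(8)), (np.int64(419), np.int64(-114), np.int64(9)), (np.int64(387), np.int64(-159), np.int64(193))]
194 [(np.int64(439), np.int64(-127), np.int64(7)), (np.int64(435), np.int64(-122), np.int64(7)), (np.int64(428), np.int64(-116), np.int64(8)), (np.int64(42
[... 3488 characters left out ...]
29), np.int64(124)), (np.int64(424), np.int64(-125), np.int64(121)), (np.int64(423), np.int64(-121), np.int64(118)), (np.int64(420), np.int64(-120), np.int64(121)), (np.int64(416), np.int64(-121), np.int64(125))]
290 [(np.int64(426), np.int64(-128), np.int64(125)), (np.int64(426), np.int64(-124), np.int64(121)), (np.int64(425), np.int64(-120), np.int64(118)), (np.int64(421), np.int64(-119), np.int64(121)), (np.int64(417), np.int64(-119), np.int64(125))]
296 [(np.int64(428), np.int64(-126), np.int64(124)), (np.int64(427), np.int64(-123), np.int64(123)), (np.int64(446), np.int64(-98), np.int64(81)), (np.int64(422), np.int64(-118), np.int64(122)), (np.int64(419), np.int64(-117), np.int64(124))]
```

View pics/w6c.png

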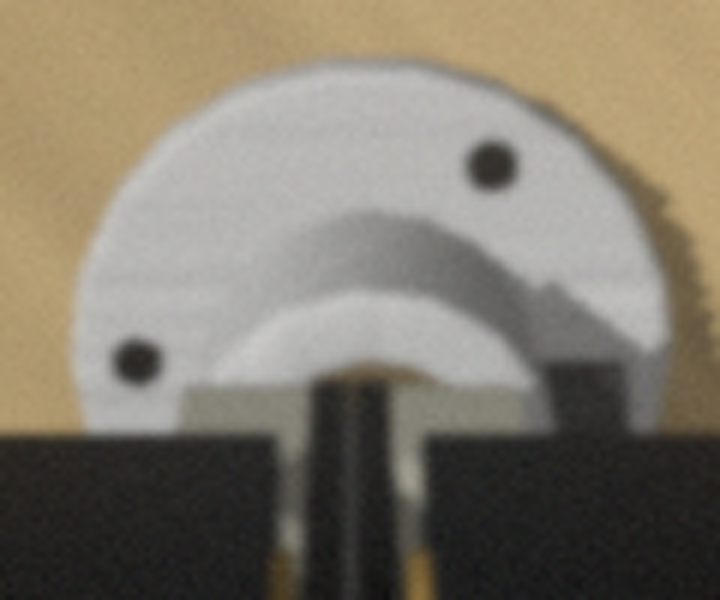

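Run:
```python
from h import *
z=np.load("w6.npz");T=z['T'];C=cloud("wrist",z['d'],T)
Ti=np.linalg.inv(T)
L=C@Ti[:3,:3].T+Ti[:3,3]
for v in range(222,250,2): print(v,[tuple((L[v,u]*1000).round().astype(int).tolist()) for u in (248,252,254,256,258,260,262,264,268)])
crop(z['im'],235,200,50,70,10,"pics/w6d.png")
im,d=robot.grab_frame("scene");crop(im,170,160,80,75,10,"pics/s6.png")
```

```text
222 [(14, -6, -28), (14, -4, -29), (14, -3, -29), (15, -2, -30), (14, 0, -28), (14, 1, -28), (14, 2, -28), (14, 3, -29), (14, 5, -28)]
224 [(12, -6, -27), (13, -4, -28), (13, -3, -29), (13, -2, -29), (13, 0, -29), (12, 1, -28), (13, 2, -29), (13, 3, -29), (13, 5, -29)]
226 [(12, -6, -29), (12, -4, -29), (12, -3, -29), (-4, -2, 6), (-4, 0, 6), (-4, 1, 5), (-4, 2, 5), (-4, 4, 5), (-3, 7, 5)]
228 [(11, -6, -29), (10, -4, -29), (11, -3, -30), (11, -2, -31), (-5, 0, 5), (11, 1, -30), (11, 2, -30), (-5, 4, 5), (-5, 7, 5)]
230 [(12, -6, -35), (11, -4, -33), (10, -3, -32), (11, -2, -33), (-7, 0, 6), (11, 1, -32), (11, 2, -33), (11, 3, -33), (13, 5, -37)]
232 [(12, -6, -39), (82, 0, -188), (11, -3, -35), (11, -2, -35), (-8, 0, 5), (11, 1, -35), (11, 2, -35), (11, 3, -36), (12, 5, -39)]
234 [(12, -6, -41), (11, -4, -38), (10, -3, -37), (11, -2, -38), (-10, 0, 6), (11, 1, -39), (10, 2, -37), (11, 3, -38), (12, 5, -41)]
236 [(12, -6, -43), (11, -4, -41), (11, -3, -40), (11, -2, -40), (-9, 0, 1), (11, 1, -40), (10, 2, -40), (11, 3, -41), (12, 5, -43)]
238 [(12, -6, -46), (11, -4, -43), (11, -3, -43), (11, -2, -43), (-10, 0, -1), (11, 1, -43), (11, 2, -44), (11, 3, -43), (13, 5, -47)]
240 [(12, -6, -48), (10, -4, -44), (10, -3, -45), (11, -2, -45), (-9, 0, -6), (11, 1, -45), (11, 2, -45), (11, 3, -46), (12, 5, -48)]
242 [(11, -6, -48), (11, -4, -47), (11, -3, -48), (11, -2, -47), (-10, 0, -8), (11, 1, -47), (11, 2, -48), (11, 3, -48), (12, 5, -50)]
244 [(10, -6, -49), (11, -4, -50), (11, -3, -50), (11, -1, -50), (-9, 0, -11), (11, 1, -50), (11, 2, -50), (11, 3, -51), (11, 5, -50)]
246 [(9, -6, -49), (11, -4, -53), (11, -3, -52), (11, -1, -53), (-10, 0, -14), (10, 1, -52), (10, 2, -51), (10, 3, -52), (10, 5, -50)]
248 [(8, -6, -49), (11, -4, -54), (11, -2, -55), (11, -1, -54), (-10, 0, -16), (11, 1, -56), (11, 2, -54), (11, 3, -54), (8, 5, -50)]
```

View pics/s6.png

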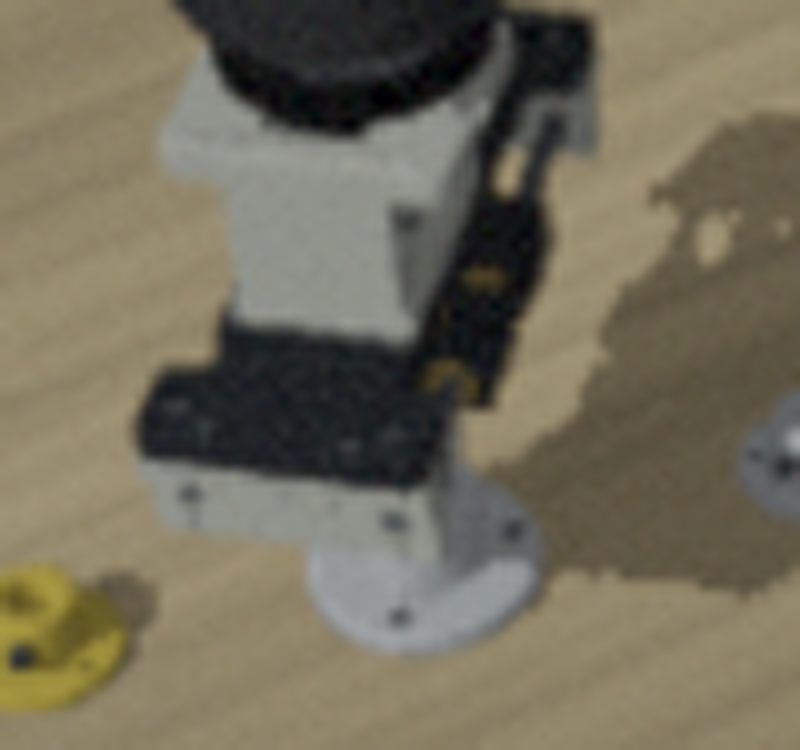

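View pics/w6d.png

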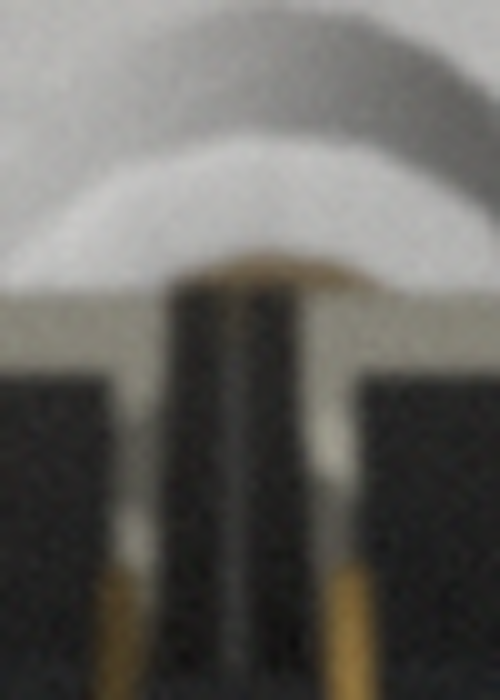

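Run:
```python
from h import *
for n in ("w1.npz","w4.npz"):
    z=np.load(n);T=z['T'];C=cloud("wrist",z['d'],T)
    Ti=np.linalg.inv(T);L=C@Ti[:3,:3].T+Ti[:3,3]
    for v in range(224,312,8): print(n,v,[tuple((L[v,u]*1000).round().astype(int).tolist()) for u in (150,160,166,172,178,182)])
c,f=inv_info("wrist")
for p in [(11,44,0),(11,44,-30),(11,44,-50)]:
    M=np.linalg.inv(c['T_tool_cam']);q=M[:3,:3]@(np.array(p)/1000)+M[:3,3];print(p,c['cx']+f*q[0]/q[2],c['cy']+f*q[1]/q[2])
```

```text
w1.npz 224 [(-87, -157, 200), (-87, -143, 200), (-87, -134, 200), (-87, -125, 200), (-87, -117, 200), (-87, -111, 200)]
w1.npz 232 [(-100, -158, 200), (12, -56, -39), (12, -53, -37), (12, -49, -38), (11, -46, -36), (10, -45, -33)]
w1.npz 240 [(12, -58, -48), (12, -52, -48), (12, -49, -48), (11, -47, -46), (9, -45, -41), (6, -45, -35)]
w1.npz 248 [(12, -54, -58), (9, -52, -52), (10, -48, -54), (10, -45, -54), (5, -45, -44), (1, -45, -37)]
w1.npz 256 [(12, -52, -65), (11, -48, -63), (10, -45, -62), (7, -45, -55), (0, -45, -45), (-4, -45, -37)]
w1.npz 264 [(12, -49, -72), (10, -46, -69), (8, -44, -66), (2, -45, -56), (-3, -45, -47), (-9, -45, -38)]
w1.npz 272 [(33, -33, -111), (32, -30, -110), (33, -28, -112), (33, -27, -111), (32, -25, -110), (33, -24, -110)]
w1.npz 280 [(31, -33, -113), (31, -30, -112), (32, -28, -114), (31, -26, -113), (31, -24, -113), (30, -24, -111)]
w1.npz 288 [(29, -33, -114), (29, -30, -114), (29, -28, -113), (29, -26, -114), (29, -25, -113), (29, -23, -113)]
w1.npz 296 [(0, -48, -79), (-2, -45, -76), (-7, -44, -70), (-211, -136, 200), (-211, -126, 200), (-209, 
[... 810 characters left out ...]
, (32, -31, -109), (33, -28, -111), (33, -26, -111), (33, -25, -111), (33, -24, -111)]
w4.npz 280 [(31, -33, -113), (31, -30, -113), (32, -28, -114), (31, -27, -112), (31, -25, -112), (31, -23, -112)]
w4.npz 288 [(28, -33, -112), (29, -30, -114), (29, -28, -113), (29, -26, -113), (28, -25, -113), (29, -23, -113)]
w4.npz 296 [(0, -48, -79), (-2, -45, -76), (82, 0, -188), (-158, -112, 130), (-158, -104, 131), (-158, -99, 131)]
w4.npz 304 [(-3, -48, -80), (-7, -46, -75), (-171, -121, 132), (-170, -113, 130), (-170, -105, 131), (-171, -100, 131)]
(11, 44, 0) 322.3986845108161 209.85277878594837
(11, 44, -30) 333.07169208295625 227.8777409294206
(11, 44, -50) 342.40728902743194 243.64403551634993
```

The fingers closed on air. The wrist depth shows the real fingertips about 31 mm behind the reported TCP: the pads end at tool z ≈ -31, and I can see the bench through the bore below them. So I closed just above the boss and nothing moved. I'll rise, open and redo the grasp with this offset, checking force as I go down.

Run:
```python
from h import *
t=robot.read_t()
c=[.4441,-.0994]
robot.servo_line(c+[.045],speed=.2)
robot.move_gripper(1.0)
robot.servo_line(c+[-.015],speed=.15)
print(robot.read_position().round(4),robot.read_force().round(2))
robot.servo_line(c+[-.0265],speed=.05)
print(robot.read_position().round(4),robot.read_force().round(2))
im,d=robot.grab_frame("scene");crop(im,170,160,80,75,8,"pics/s7.png")
im,d=robot.grab_frame("wrist");cv2.imwrite("pics/w7.png",im[:,:,::-1])
print(robot.read_t()-t,robot.read_t())
```

```text
[ 0.4442 -0.0995 -0.0148] [0.41 0.31 0.02]
[ 0.444  -0.0994 -0.0265] [-0.37 -0.4   0.63]
2.825000000000001 16.725
```

View pics/s7.png

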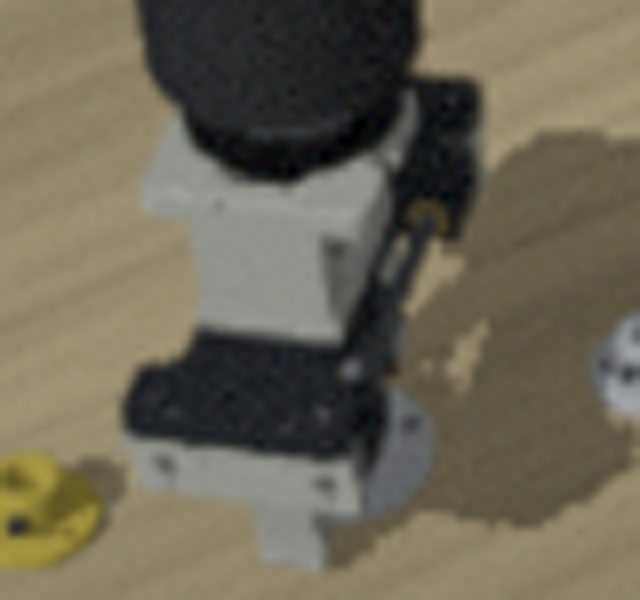

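View pics/w7.png

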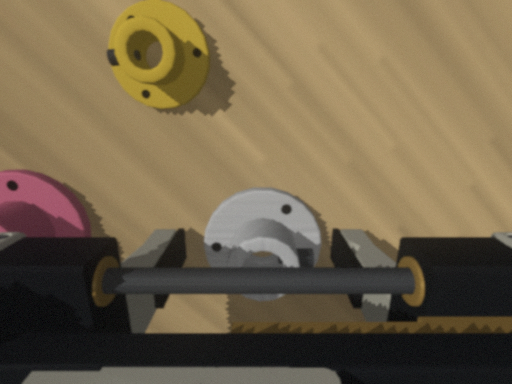

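Run:
```python
from h import *
t=robot.read_t()
robot.move_gripper(0.0)
p=robot.read_position()
print("w",robot.read_grip_width()*88,robot.read_force().round(2),p.round(5),robot.read_t()-t)
robot.move_gripper(1.0)
R=robot.read_tcp_rot();print(robot.read_position().round(5),robot.read_t()-t,robot.read_grip_width())
```

```text
w 68.30740588694921 [-2.11  2.24  3.6 ] [ 0.44387 -0.09934 -0.02645] 0.47499999999999787
[ 0.44413 -0.09942 -0.02652] 1.0666999999999973 1.0017894865465862
```

Run:
```python
from h import *
t=robot.read_t()
c=[.4440,-.0994]
robot.servo_line(c+[-.0185],speed=.05)
robot.goto(c+[-.0185],Rdown(45.6))
print(robot.read_position().round(5),robot.read_force().round(2),robot.read_t()-t)
robot.move_gripper(0.0)
print("w",robot.read_grip_width()*88,robot.read_force().round(2),robot.read_position().round(5),robot.read_t()-t)
robot.servo_line(c+[.05],speed=.15)
robot.dwell(.2)
T=Ttool();print("w",robot.read_grip_width()*88,robot.read_force().round(2),robot.read_ft_torque().round(3),T.round(4),robot.read_t()-t,robot.read_t())
im,d=robot.grab_frame("wrist");np.savez("w8.npz",im=im,d=d,T=T);cv2.imwrite("pics/w8.png",cv2.resize(im[:,:,::-1],(800,600),interpolation=cv2.INTER_CUBIC))
```

```text
[ 0.44394 -0.09939 -0.01856] [-0.84 -0.26  0.02] 1.7083000000000013
w 36.32539937754052 [-0.16 -0.49 -0.14] [ 0.44393 -0.09943 -0.01851] 2.575000000000003
w 36.37079420313343 [-0.02  0.69 -1.65] [-0.062 -0.025  0.019] [[-7.144e-01  6.998e-01 -2.200e-03  4.431e-01]
 [ 6.998e-01  7.144e-01 -3.000e-04 -9.950e-02]
 [ 1.300e-03 -1.800e-03 -1.000e+00  4.890e-02]
 [ 0.000e+00  0.000e+00  0.000e+00  1.000e+00]] 3.383300000000002 21.175
```

View pics/w8.png

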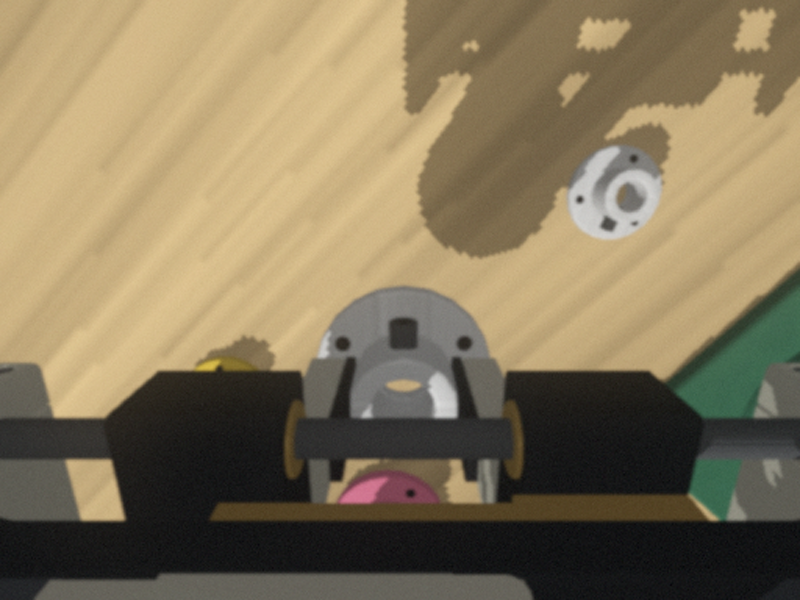

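Run:
```python
from h import *
print(robot.read_position().round(4),robot.read_force().round(2))
t=robot.read_t()
robot.servo_line([.444,-.0994,.15],speed=.2)
q=robot.ik([.6591,.0319,.135],Rdown(184.0));print(q)
robot.goto([.6591,.0319,.135],Rdown(184.0))
robot.dwell(.3)
T=Ttool();print("w",robot.read_grip_width()*88,robot.read_force().round(2),T.round(4),robot.read_t()-t,robot.read_t())
im,d=robot.grab_frame("wrist");np.savez("w9.npz",im=im,d=d,T=T);cv2.imwrite("pics/w9.png",cv2.resize(im[:,:,::-1],(800,600),interpolation=cv2.INTER_CUBIC))
im,d=robot.grab_frame("scene");np.savez("s9.npz",im=im,d=d);crop(im,230,150,110,110,6,"pics/s9.png")
C=cloud("wrist",np.load("w9.npz")['d'],T);Ti=np.linalg.inv(T);L=C@Ti[:3,:3].T+Ti[:3,3]
for v in range(180,262,5): print(v,[tuple((L[v,u]*1000).round(1).tolist()) for u in (240,250,258,266,276)])
```

```text
[ 0.4433 -0.0995  0.0491] [ 0.17  0.01 -2.56]
[ 19.66854692  21.53604925  -6.14421504   0.         -62.31973571
 -15.66854692]
w 36.26425091195793 [ 0.59  0.64 -2.  ] [[ 6.950e-02 -9.976e-01  4.000e-04  6.591e-01]
 [-9.976e-01 -6.950e-02  1.000e-04  3.180e-02]
 [-1.000e-04 -4.000e-04 -1.000e+00  1.353e-01]
 [ 0.000e+00  0.000e+00  0.000e+00  1.000e+00]] 2.9166999999999987 24.1417
180 [(12.9, -16.2, 73.0), (13.5, -6.8, 70.7), (13.3, 0.6, 71.5), (13.3, 7.9, 71.5), (13.2, 17.2, 72.1)]
185 [(8.3, -16.2, 72.2), (35.5, -4.2, -23.5), (36.1, 0.5, -25.5), (35.3, 5.2, -22.6), (8.3, 17.3, 72.5)]
190 [(33.2, -10.0, -25.8), (33.0, -4.2, -25.1), (33.1, 0.5, -25.5), (33.4, 5.2, -26.4), (33.4, 10.9, -26.6)]
195 [(30.5, -10.0, -27.0), (30.1, -4.2, -25.9), (30.2, 0.5, -26.2), (29.7, 5.2, -24.6), (30.3, 11.0, -26.4)]
200 [(27.3, -10.0, -26.7), (27.2, -4.2, -26.3), (27.0, 0.5, -25.8), (27.1, 5.2, -26.1), (26.8, 11.2, -25.1)]
205 [(23.7, -10.2, -25.4), (28.0, -3.9, -37.4), (28.0, 0.5, -37.2), (28.2, 4.9, -37.8), (23.9, 11.2, -25.8)]
210 [(21.1, -10.1, -26.7), (27.2, -3.8, -42.8), (27.6, 0.5, -43.9), (26.
[... 417 characters left out ...]
.5, -51.8), (19.6, 4.6, -51.6), (16.7, 10.2, -45.3)]
235 [(16.9, -8.7, -51.8), (17.1, -3.6, -52.4), (17.0, 0.5, -52.1), (16.8, 4.6, -51.6), (16.4, 9.9, -50.7)]
240 [(14.1, -8.8, -51.9), (14.4, -3.6, -52.5), (14.4, 0.5, -52.5), (14.4, 4.6, -52.6), (14.6, 9.8, -52.9)]
245 [(11.5, -8.8, -52.5), (-80.0, -8.8, 122.6), (-80.7, 0.7, 123.8), (-80.8, 10.2, 124.0), (11.1, 9.9, -51.7)]
250 [(8.1, -8.9, -51.5), (-8.7, -4.6, -20.8), (-93.8, 0.7, 135.7), (-7.5, 5.6, -22.8), (8.3, 10.0, -51.9)]
255 [(-1.7, -9.8, -39.5), (-7.8, -4.4, -28.6), (-9.4, 0.6, -25.7), (-8.6, 5.5, -27.3), (-0.4, 10.7, -41.7)]
260 [(-2.9, -9.6, -42.9), (-8.9, -4.3, -32.8), (-9.5, 0.6, -31.7), (-8.3, 5.4, -33.7), (-2.0, 10.6, -44.4)]
```

View pics/w9.png

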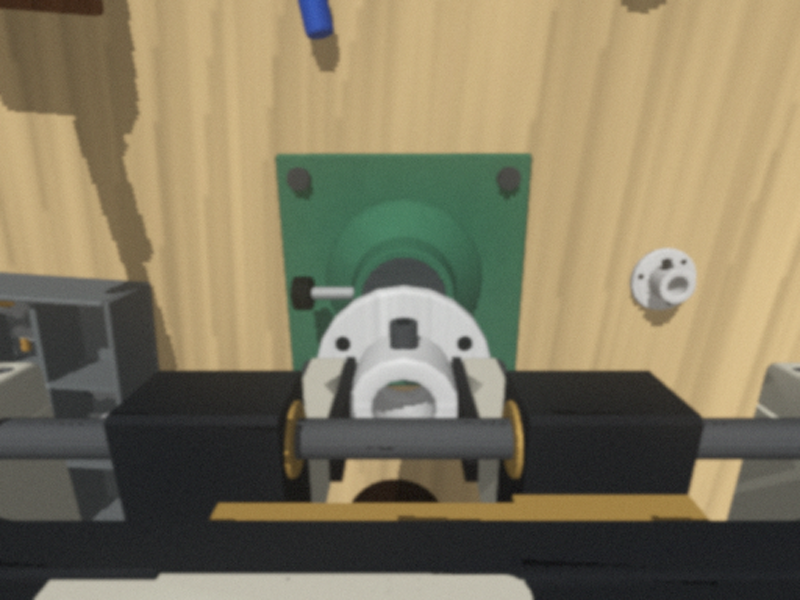

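View pics/s9.png

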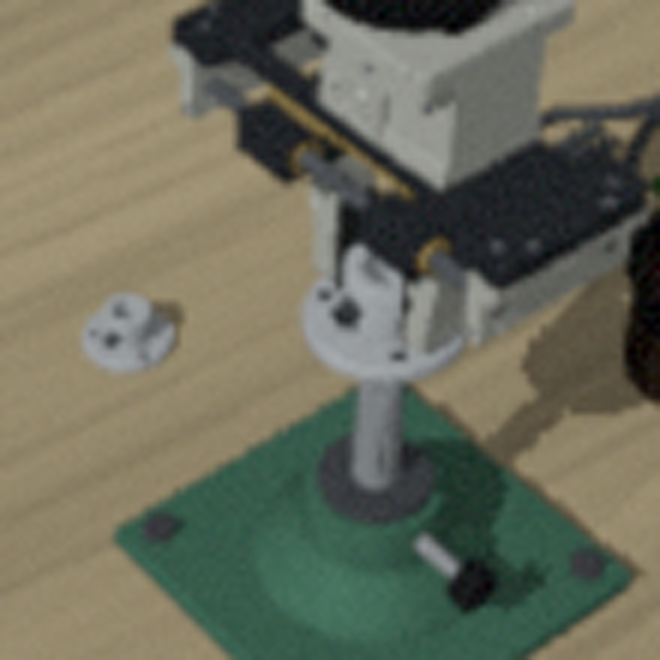

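Run:
```python
from h import *
t=robot.read_t()
def st(z,s):
    robot.servo_line([.6591,.0319,z],speed=s)
    F=robot.read_force();print(z,F.round(2),robot.read_ft_torque().round(3),robot.read_position().round(4),round(robot.read_grip_width()*88,2),round(robot.read_t()-t,2));return F
st(.106,.08)
for z in (.101,.098,.095):
    F=st(z,.02)
    if np.linalg.norm(F[:2])>6 or F[2]>5: print("stop");break
```

```text
0.106 [ 0.86  0.11 -2.96] [0.034 0.105 0.003] [0.659  0.0317 0.1055] 36.13 0.51
0.101 [ 0.11  0.69 -2.67] [0.004 0.139 0.003] [0.6591 0.0319 0.101 ] 36.5 0.91
0.098 [-0.29  0.7  -2.25] [0.037 0.106 0.032] [0.659  0.0319 0.0978] 35.94 1.21
0.095 [-0.37 -0.19 -2.66] [0.07  0.15  0.019] [0.659  0.0318 0.0948] 36.3 1.51
```

Run:
```python
from h import *
t=robot.read_t()
def st(z,s):
    robot.servo_line([.6591,.0319,z],speed=s)
    F=robot.read_force();print(z,F.round(2),robot.read_ft_torque().round(3),robot.read_position().round(4),round(robot.read_grip_width()*88,2),round(robot.read_t()-t,2));return F
for z in (.090,.085,.080,.075,.070,.0675):
    F=st(z,.025)
    if np.linalg.norm(F[:2])>6 or F[2]>5: print("stop");break
robot.dwell(.3)
T=Ttool();print(T[:3,3],robot.read_force())
im,d=robot.grab_frame("wrist");np.savez("w10.npz",im=im,d=d,T=T);cv2.imwrite("pics/w10.png",cv2.resize(im[:,:,::-1],(800,600),interpolation=cv2.INTER_CUBIC))
crop(im,200,180,120,110,6,"pics/w10c.png")
im,d=robot.grab_frame("scene");np.savez("s10.npz",im=im,d=d);crop(im,230,150,110,110,6,"pics/s10.png")
print(robot.read_t())
```

```text
0.09 [-0.55 -0.24 -3.23] [ 0.049  0.112 -0.006] [0.6589 0.0318 0.0897] 36.49 0.35
0.085 [ 0.93  0.4  -2.12] [0.072 0.13  0.011] [0.6589 0.0319 0.0847] 36.57 0.7
0.08 [ 0.25 -0.09 -1.85] [ 0.014  0.103 -0.009] [0.6589 0.0318 0.0797] 36.3 1.05
0.075 [ 0.17 -1.18 -2.23] [0.079 0.081 0.006] [0.6589 0.0319 0.0747] 36.47 1.4
0.07 [-0.55 -0.57 -2.2 ] [-0.009  0.076 -0.008] [0.6589 0.0318 0.0697] 36.46 1.75
0.0675 [ 0.14  0.54 -1.89] [0.048 0.101 0.045] [0.659  0.0319 0.0673] 36.27 2.0
[0.65914384 0.03194729 0.06759368] [-0.93335064  0.29098064 -1.87178964]
28.15
```

View pics/w10c.png

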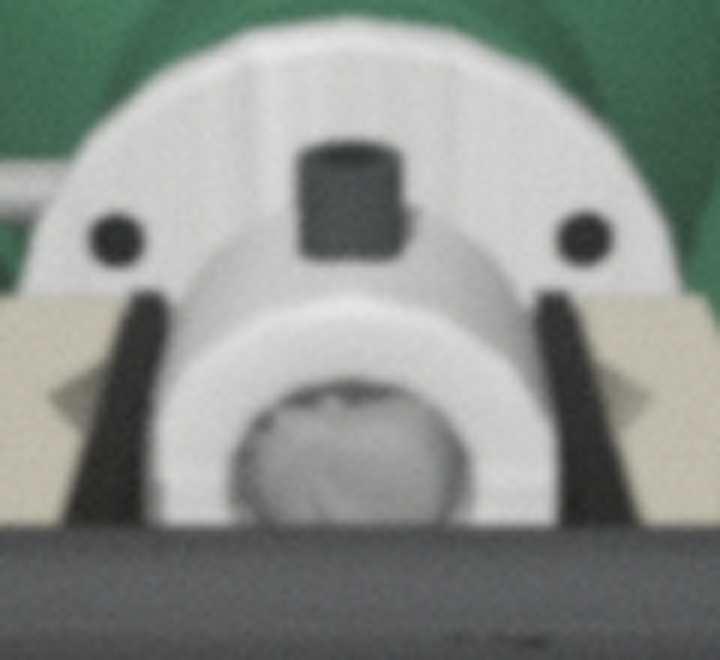

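View pics/s10.png

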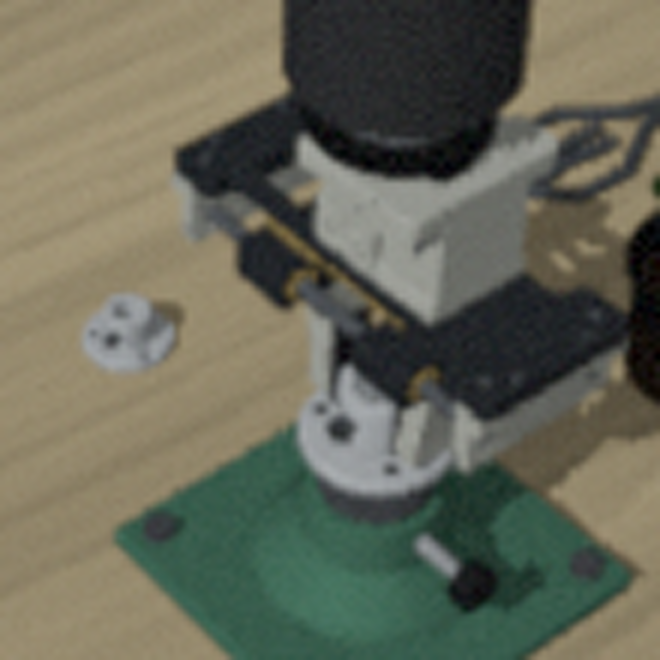

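The spindle end now shows in the bore, roughly level with the boss top, and the screw points at the key side. I'll check flushness and yaw with the depth data.

Run:
```python
from h import *
z=np.load("w10.npz");T=z['T'];C=cloud("wrist",z['d'],T)
g=lambda x0,x1,y0,y1:C[180+y0//6:180+y1//6,200+x0//6:200+x1//6].reshape(-1,3)
for n,b in [("spindle",(290,410,430,510)),("top rim",(320,390,315,360)),("left rim",(180,220,420,510)),("right rim",(490,540,420,510)),("flange",(200,280,80,170))]:
    q=g(*b);q=q[(q[:,2]>.05)&(q[:,2]<.14)];print(n,len(q),np.median(q,0).round(4),q[:,2].std().round(4))
f=lambda x,y,zz:ray_z("wrist",200+(x+.5)/6-.5,180+(y+.5)/6-.5,zz,T)[:2]
h=f(585,240,.094)-f(117,241,.094);print("holes line ang",np.degrees(np.arctan2(h[1],h[0])))
z=np.load("w9.npz");T=z['T'];k=.64;h=ray_z("wrist",531*k,155*k,.012,T)-ray_z("wrist",278*k,155*k,.012,T);print("plate edge ang",np.degrees(np.arctan2(h[1],h[0])))
```

```text
spindle 280 [0.6592 0.0278 0.1197] 0.0006
top rim 96 [0.6595 0.0152 0.1196] 0.0006
left rim 90 [0.6723 0.0285 0.1198] 0.0006
right rim 134 [0.6447 0.0265 0.1197] 0.0005
flange 194 [0.6716 0.0056 0.0937] 0.0006
holes line ang -175.77350887939278
plate edge ang -175.9281745073083
```

Run:
```python
from h import *
print(robot.read_t(),robot.read_force(),robot.read_grip_width()*88)
robot.job_done()
```

```text
28.15 [-0.41611528  0.21668538 -2.44572709] 36.543720015923626
the job is handed in; nothing more can be done
```

The hub is on the spindle with its set screw pointing at the blue key, and the gripper is still holding it there. I handed the job in at 28.2 s.

**What I did**
- I closed the jaws on the spindle's flats. They read 13.2–13.9 mm, where the flats should give 14. I then turned the spindle until one flat faced the key's side of the plate (-y), which I confirmed in the wrist picture.
- I chose the large light-coloured hub, centred it with a light squeeze on the flange, and gripped it by the boss at right angles to the screw.
- I slid it down in small steps, and the sideways force stayed under about 1.2 N.

**Last checks**
- **Flush:** depth readings put the hub top at 119.6–119.8 mm and the spindle end at 119.7 mm.
- **Screw direction:** the hub's hole line is within about 0.2° of the plate edge.
- **Grip:** steady at 36.5 mm, with about 2 N of hub weight on the wrist.
- **Flat under the screw:** I could not see the flat once it was inside the hub. The hub went down without resistance, so the screw is over a flat.

**What did not agree:** the real fingertips sit about 31 mm behind the reported tool point.
- My first attempt on the hub therefore closed on air just above the boss. It moved nothing, and I corrected for the offset afterwards.
- For the same reason, I gripped the spindle nearer its top end than planned.

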